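# Load two bar-coded sample canisters into a leaning reader

### The arm

A 7-joint arm with a two-finger parallel gripper is mounted at the origin on the work surface. World frame = base frame: x ahead of the robot, y to its left, z up, the work surface at z = 0. Lengths are in m, angles in rad, forces in N, time in s.
With the tool pointing down it reaches from about 0.4 to 0.925 m from the base axis. Payload 5.6 kg.
Tool frame: the origin (TCP) lies at the very end of the fingers, on their centre line; the grasp point (between the pads) lies 19 mm behind it; z points along the fingers, y is the line along which they close (so a half turn about z gives the same grasp; the last joint's range is limited). The gripper opens to 85 mm and grips with 20 to 120 N. Pads are 22 mm wide; open, the fingers measure 114 mm over their backs; the gripper's body (76 mm by 85 mm) begins 54 mm behind the grasp point. The pads swing forward as they close: fully open they stand 13 mm farther back than shut.
Start: joints at [1.255, 0.468, -0.012, 1.603, 0.006, 1.071, -0.056], TCP at [0.175, -0.626, 0.231] pointing down, gripper open.
Joint ranges: [-2.53, 2.53], [-0.31, 2.02], [-1.57, 1.55], [0.28, 2.44], [-1.29, 4.43], [0.15, 1.84], [-2.92, 2.92]. Speed limits (rad/s): [2.57, 2.57, 3.14, 3.14, 3.14, 3.14, 3.14].

### API

Orientations are given as a unit quaternion [x, y, z, w].
In Python, from station import bot gives the robot as it stands. Calls block until the motion is done:
- bot.reach(position, orientation): joint-space move of the TCP to a pose.
- bot.move_l(position, rate=0.15, rotation=None, threshold=None): straight line of the TCP; rotation=None keeps the orientation; rate is the mean speed in m/s. With threshold (N) it stops when the force on the tool has changed by that much, and returns True; else False.
- bot.movej(angles): joint-space move.
- bot.command_gripper(opening, newtons=None): opening from 0.0 (shut) to 1.0 (fully open); newtons is the grip in N (None keeps the last); returns when the fingers have stopped.
- bot.dwell(seconds).
- bot.inverse_kinematics(position, orientation): joint angles nearest the present ones, or None.
- bot.read_camera(name): name is "scene" or "top"; returns the picture (384x512x3 uint8, red, green, blue); there is no depth.
- bot.camera_model(name): a dict with "intrinsics" (3x3 intrinsics, pixels), "camera_from_world" (4x4, takes a point from world to camera coordinates). Camera axes: x right, y down, z forward; pixel columns grow to the right and rows downward; lengths in m; the calibration is good to about 2 mm. A picture is of the moment at which its call begins. camera_model takes no time and is no camera call.
A pose or a line that the arm cannot do raises bot.Unreachable and nothing moves.
- bot.hand_in(): hands the job in; it is judged then, once.
Readings, each from a call of its own:
- bot.current_time_s(): time.
- bot.current_joints(): joint angles.
- bot.current_joint_velocities(): joint speeds.
- bot.current_joint_efforts(): joint torques, N m.
- bot.current_position(): TCP position.
- bot.current_tool_rot(): TCP orientation.
- bot.current_force(): force on the tool from outside, world axes, zero at the start.
- bot.current_wrist_torque(): the same for the moment, N m.
- bot.current_finger_gap(): opening from 0.0 (shut) to 1.0 (fully open).
- bot.current_grasp_force(): force on a finger pad.
Only numpy, scipy, OpenCV 4.12 (cv2) and the standard library are available. Lean on these libraries where they do the work, as an engineer would, in place of code of your own. Each camera call takes 0.05 s, during which the arm holds its last target. There are 200 camera calls.

### The job

Load the two metal sample canisters into the reader, one in each of its two leaning cradles, each turned so that its bar-code plate squarely faces the scanner bar. Set them down gently on the foot ledges, lying back in the V, and leave the other things on the bench where they are.

Things in the scene. Friction and masses are not known exactly. Their poses are not given: they have to be found in the camera images.
- canister_a: one of two alike sample canisters: plain aluminium cylinder, 54 mm diameter, 140 mm tall, black lid, about 0.28 kg, upright at the start. Origin: centre of its underside; z: its axis, upwards; x: towards its marked side, which has a white bar-code plate and, on the lid, a 5 mm high white bar from centre to rim. Grip it above the plate, 100 to 125 mm above the underside
- canister_b: one of two alike sample canisters: plain aluminium cylinder, 54 mm diameter, 140 mm tall, black lid, about 0.28 kg, upright at the start. Origin: centre of its underside; z: its axis, upwards; x: towards its marked side, which has a white bar-code plate and, on the lid, a 5 mm high white bar from centre to rim. Grip it above the plate, 100 to 125 mm above the underside
- canister_a_mark (a point): centre of the outer face of canister_a's bar-code plate, 31 mm from the canister's axis, 49 mm above its underside; the white plate is 28 mm wide, 4 mm proud of the wall, and spans 22 to 76 mm above the underside
- canister_b_mark (a point): the same point on canister_b
- reader: fixed reader, white base 200 x 270 mm, with two leaning V cradles 120 mm apart and, on the side away from the robot, one white scanner bar (245 mm long, top 0.16 m above the bench) with a black window facing each cradle. Origin: centre of its underside; x: from the cradles to the scanner bar; y: to the left cradle
- bay_left: the left cradle (seen from the robot): steel 90-degree V with a foot ledge, leaning 30 degrees, top towards the robot. Origin: where the underside centre of a seated canister lies, 50 mm above the bench; z: up along the seated canister's axis; x: out of the V to the scanner face (at x = 62 mm, z = 20 to 76 mm). V ends at z = 78 mm. A correctly loaded canister matches this frame
- bay_right: the right cradle (seen from the robot): steel 90-degree V with a foot ledge, leaning 30 degrees, top towards the robot. Origin: where the underside centre of a seated canister lies, 50 mm above the bench; z: up along the seated canister's axis; x: out of the V to the scanner face (at x = 62 mm, z = 20 to 76 mm). V ends at z = 78 mm. A correctly loaded canister matches this frame
- glass_jar: bystander: clear glass jar with a steel cap and no plate, 60 mm diameter, 105 mm tall; origin: centre of its underside
- beaker: bystander: open glass beaker, 70 mm diameter, 90 mm tall; origin: centre of its underside
- squeeze_bottle: bystander: yellow squeeze bottle with an orange cap, 62 mm diameter, 200 mm tall; origin: centre of its underside
- clamp_ring: bystander: flat steel ring, 90 mm diameter, 22 mm high, lying flat; origin: centre of its underside
- weight: bystander: small solid steel cylinder, 44 mm diameter, 40 mm tall; origin: centre of its underside

How it is judged:
By the outcome, as a careful person would: the job done as asked, in the order asked, and still so for the second after the job is handed in, with the robot touching nothing.
It also fails if it takes over 58 s, if anything falls off the work surface, if the arm or the gripper's body presses on something with over 40 N, if the wrist force passes 120 N, or if a joint passes its speed limit or range.

## Working session

There is one attempt and no reset: what is moved stays moved. The work goes in short steps, each a Python script; the robot and the scene stay as the last script left them, time stands still between calls to the robot, and variables do not carry over. Pictures are saved under pics/ and viewed, at most 10 in all, crops included, and the job is handed in when it is done.

```bash
ls; mkdir -p pics; python3 - <<'E'
from station import bot
import cv2,numpy as np
np.set_printoptions(precision=4,suppress=True)
for n in("scene","top"):
    im=bot.read_camera(n); cv2.imwrite(f"pics/{n}0.png",cv2.resize(im[:,:,::-1],(800,600),interpolation=cv2.INTER_CUBIC))
    cv2.imwrite(f"raw_{n}0.png",im[:,:,::-1])
    m=bot.camera_model(n);print(n,m["intrinsics"],m["camera_from_world"])
print(bot.current_tool_rot(),bot.current_time_s())
E
```

```text
pics
scene [[471.3881   0.     259.5575]
 [  0.     471.3881 185.86  ]
 [  0.       0.       1.    ]] [[ 0.5562  0.8311 -0.0018 -0.3096]
 [ 0.7145 -0.4793 -0.5096 -0.3745]
 [-0.4244  0.2821 -0.8604  1.7664]
 [ 0.      0.      0.      1.    ]]
top [[434.704    0.     257.071 ]
 [  0.     434.704  190.9094]
 [  0.       0.       1.    ]] [[-0.0127 -0.9997 -0.0218  0.0097]
 [-0.9935  0.0151 -0.1132  0.5665]
 [ 0.1135  0.0202 -0.9933  1.0278]
 [ 0.      0.      0.      1.    ]]
[ 0.9907  0.136  -0.0002 -0.0008] 0.1
```

View pics/scene0.png

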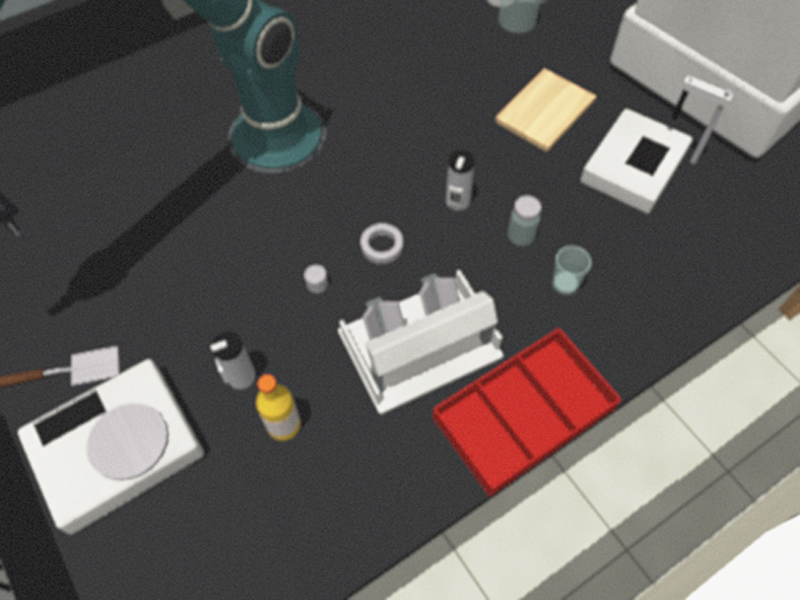

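View pics/top0.png

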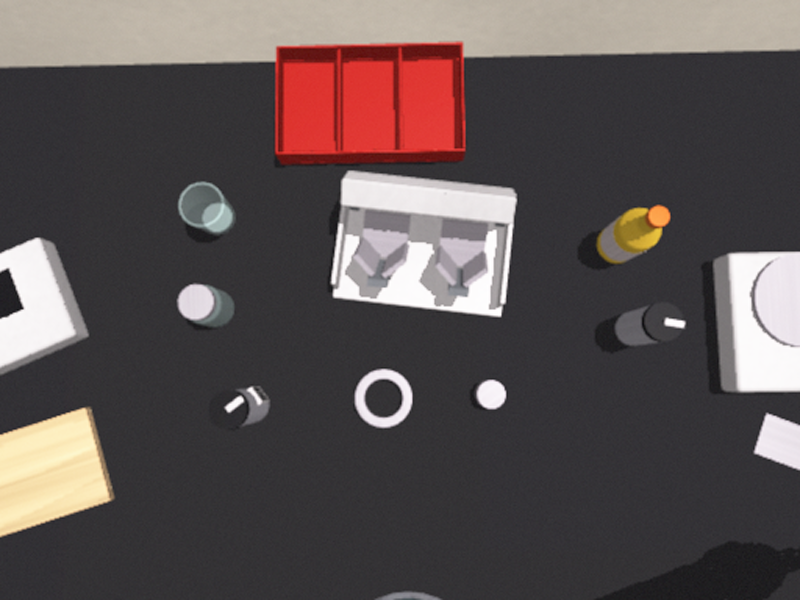

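The scene view shows canisters at (460,160) and (230,345), with the reader at (425,340). In the top view their lids are at (232,408) and (665,322), and the reader spans (335..515,172..315). I'll enlarge these next.

```bash
cat > crop.py <<'E'
import cv2,numpy as np
def tile(im,u0,v0,w,h,s):
    t=cv2.resize(im[v0:v0+h,u0:u0+w],(w*s,h*s),interpolation=cv2.INTER_CUBIC)
    for u in range(u0-u0%10+10,u0+w,10):
        x=int((u-u0+.5)*s);cv2.line(t,(x,0),(x,6),(0,255,0),1);cv2.putText(t,str(u),(x-8,16),0,.33,(0,255,0),1)
    for v in range(v0-v0%10+10,v0+h,10):
        y=int((v-v0+.5)*s);cv2.line(t,(0,y),(6,y),(0,255,0),1);cv2.putText(t,str(v),(8,y+4),0,.33,(0,255,0),1)
    return t
E
python3 - <<'E'
import cv2,numpy as np
from crop import tile
t=cv2.imread("raw_top0.png");s=cv2.imread("raw_scene0.png")
a=np.vstack([tile(t,128,238,50,37,8),tile(t,390,185,50,37,8)])
b=np.vstack([tile(s,275,90,50,50,6),tile(s,130,205,50,50,6)[:292]])
h=592;cv2.imwrite("pics/can.png",np.hstack([a[:h],b[:h]]))
cv2.imwrite("pics/rdr.png",tile(t,205,105,132,100,6))
E
```

```text
(no output)
```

View pics/can.png

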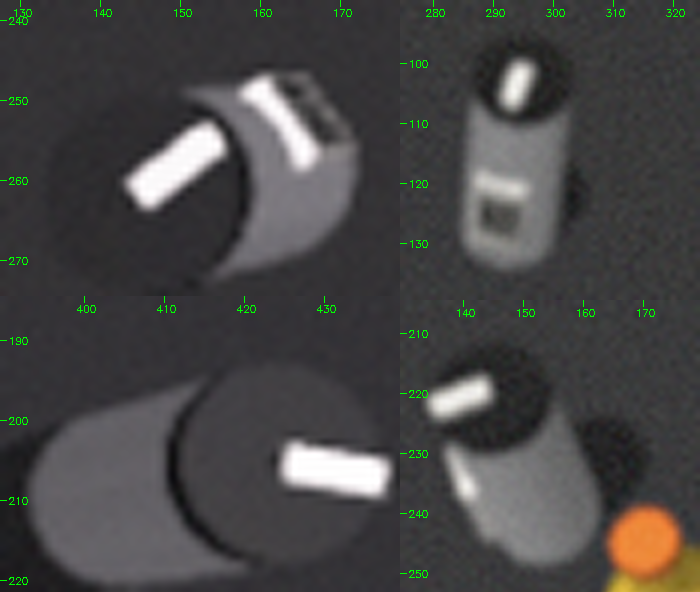

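View pics/rdr.png

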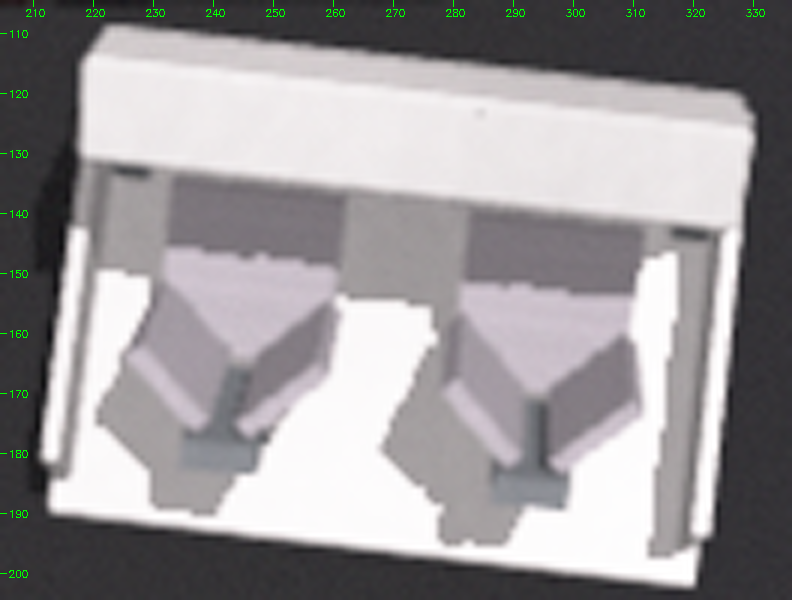

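Canister A (top view): bar from the centre (145,262) to the rim (154.3,254.7), plate at (165,254). Canister B: bar from (424.5,205.5) to (437.5,207). The V foot vertices are at about (244.5,165) and (294,171), and the reader base front corners at (213,190) and (320.5,202). Next I'll fit the poses and overlay the model on the images.

```bash
cat > geo.py <<'E'
import numpy as np,cv2
from scipy.optimize import least_squares
from scipy.spatial.transform import Rotation as R
from station import bot
np.set_printoptions(precision=4,suppress=True)
M={n:bot.camera_model(n) for n in("scene","top")}
def proj(n,P):
    P=np.atleast_2d(P);T=M[n]["camera_from_world"];c=P@T[:3,:3].T+T[:3,3];q=c@M[n]["intrinsics"].T
    return q[:,:2]/q[:,2:]
def ray(n,uv,z):
    T=M[n]["camera_from_world"];d=T[:3,:3].T@np.linalg.solve(M[n]["intrinsics"],[*uv,1]);o=-T[:3,:3].T@T[:3,3]
    return o+d*(z-o[2])/d[2]
def bay(p,side): # p=(x,y,yaw) of the mid-bay origin; -> pos, rot
    Rz=R.from_euler("z",p[2]);s={"left":1,"right":-1}[side]
    return np.array([p[0],p[1],.05])+Rz.apply([0,.06*s,0]), Rz*R.from_euler("y",-np.pi/6)
E
cat > fit.py <<'E'
from geo import *
from crop import tile
obs={"A":{"top":[(145,262.2),(154.3,254.7)],"scene":[(295,101),(292.6,106.8)]},
     "B":{"top":[(424.7,205.4),(437.7,207)],"scene":[(144,219.2),(134.5,221.8)]}}
can={}
for k,o in obs.items():
    for cams in(("top",),("scene",),("top","scene")):
        def f(p):
            c,s=np.cos(p[2]),np.sin(p[2]);P=np.array([[p[0],p[1],.1445],[p[0]+.027*c,p[1]+.027*s,.1445]])
            return np.concatenate([(proj(n,P)-o[n]).ravel() for n in cams])
        a,b=[ray(cams[0],q,.1445) for q in o[cams[0]]];d=b-a
        r=least_squares(f,[a[0],a[1],np.arctan2(d[1],d[0])]);print(k,cams,r.x,"len",np.hypot(*d[:2]),"res",r.fun)
    can[k]=r.x
z=.05-.0382*.5
L,Rr=[ray("top",q,z) for q in((244.5,164.8),(294,171))];d=L-Rr;yaw=np.arctan2(-d[0],d[1]);m=(L+Rr)/2
p=np.array([m[0]+.0382*np.cos(np.pi/6)*np.cos(yaw),m[1]+.0382*np.cos(np.pi/6)*np.sin(yaw),yaw]);print("bays",p,"sep",np.hypot(*d[:2]))
for z in(0,.01,.015,.02):
    a,b=[ray("top",q,z) for q in((213,190),(320.5,202.3))];d=a-b;print("base z",z,np.hypot(*d[:2]),np.arctan2(-d[0],d[1]),(a+b)/2)
np.savez("est.npz",A=can["A"],B=can["B"],p=p)
E
cat > over.py <<'E'
from geo import *
from crop import tile
def lines(can,p):
    t=np.linspace(0,2*np.pi,60);L=[]
    for c in can:
        for z,r in((0,.027),(.14,.027)):L.append(np.c_[c[0]+r*np.cos(t),c[1]+r*np.sin(t),0*t+z])
        q=R.from_euler("z",c[2]).apply([[.031,y,z] for y,z in((-.014,.022),(.014,.022),(.014,.076),(-.014,.076),(-.014,.022))])
        L.append(q+[c[0],c[1],0])
    for s in("left","right"):
        o,r=bay(p,s);v=-.0382
        for q in([[v,0,0],[v,0,.078]],[[v,0,0],[v+.03,.03,0]],[[v,0,0],[v+.03,-.03,0]],[[v,0,.078],[v+.03,.03,.078]],[[v,0,.078],[v+.03,-.03,.078]],[[.062,-.03,.076],[.062,.03,.076]]):L.append(r.apply(q)+o)
    return L
def draw(im,n,L,u0,v0,w,h,s):
    t=tile(im,u0,v0,w,h,s)
    for l in L:
        q=((proj(n,l)-[u0,v0]+.5)*s).round().astype(int);cv2.polylines(t,[q],False,(0,0,255),1)
    return t
E
python3 fit.py; python3 - <<'E'
from over import *
e=np.load("est.npz");L=lines([e["A"],e["B"]],e["p"])
t=cv2.imread("raw_top0.png");s=cv2.imread("raw_scene0.png")
a=np.hstack([draw(t,"top",L,130,235,50,45,5),draw(t,"top",L,388,185,55,45,5),draw(s,"scene",L,275,90,45,45,5)])
b=np.hstack([draw(t,"top",L,205,105,75,66,6)[:0],])
b=np.hstack([draw(t,"top",L,210,135,110,60,4),draw(s,"scene",L,215,165,80,60,4)[:, :310]])
w=max(a.shape[1],b.shape[1]);pad=lambda x:cv2.copyMakeBorder(x,0,0,0,w-x.shape[1],0)
cv2.imwrite("pics/ov.png",np.vstack([pad(a),pad(b)]))
E
```

```text
A ('top',) [ 0.4027  0.2432 -0.9029] len 0.025351575469028966 res [-0.3079  0.2357  0.3081 -0.2374]
A ('scene',) [ 0.4018  0.2434 -0.9282] len 0.02594405366408904 res [ 0.0328 -0.1235 -0.0325  0.1213]
A ('top', 'scene') [ 0.4025  0.2432 -0.9109] len 0.025351575469028966 res [-0.3063  0.3228  0.3707 -0.071   0.1093  0.0249  0.1816  0.308 ]
B ('top',) [ 0.5169 -0.3613 -1.7108] len 0.02779569942713899 res [ 0.1868  0.016  -0.1865 -0.0154]
B ('scene',) [ 0.5153 -0.3617 -1.8548] len 0.02679536570783725 res [ 0.0368 -0.0078 -0.0367  0.0074]
B ('top', 'scene') [ 0.5164 -0.3614 -1.7546] len 0.02779569942713899 res [ 0.2389  0.2452 -0.1906  0.7573  0.3117  0.2264  0.4511  1.0593]
bays [ 0.6559 -0.0333 -0.1425] sep 0.12246594185063281
base z 0 0.27139552752180873 -0.1294255683988021 [ 0.5568 -0.0211  0.    ]
base z 0.01 0.2688948881224644 -0.1294255683988025 [ 0.5558 -0.021   0.01  ]
base z 0.015 0.2676445684227922 -0.12942556839880212 [ 0.5553 -0.021   0.015 ]
base z 0.02 0.26639424872312006 -0.12942556839880212 [ 0.5548 -0.021   0.02  ]
```

View pics/ov.png

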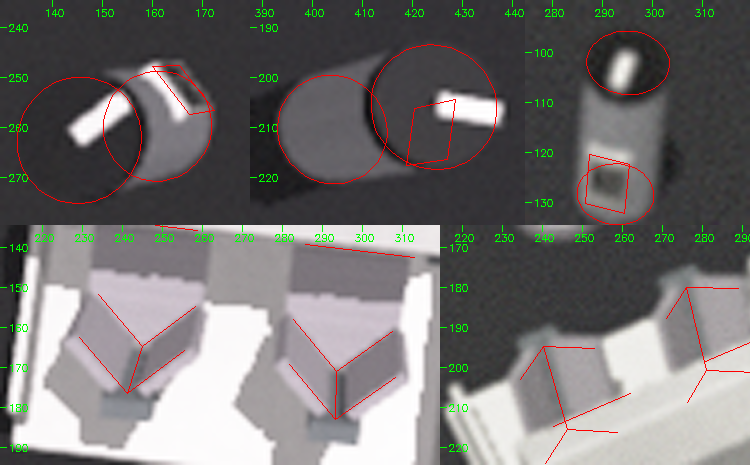

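The lid circles and base outlines match. Canister B's yaw is unsure (-1.71 or -1.85), and so is the reader's (-0.129 or -0.143). I'll refine B's yaw with a rendered bar fit, and the reader's with straight edges.

```bash
cat > fit2.py <<'E'
from geo import *
from scipy.optimize import minimize
e=dict(np.load("est.npz"))
def render(n,P,u0,v0,w,h,S=16):
    q=((proj(n,P)-[u0,v0]+.5)*S).astype(np.float32);m=np.zeros((h*S,w*S),np.uint8)
    cv2.fillConvexPoly(m,cv2.convexHull(q).round().astype(int),255)
    return cv2.GaussianBlur(cv2.resize(m,(w,h),interpolation=cv2.INTER_AREA),(0,0),.6)/255.
def box(p,w):
    return R.from_euler("z",p[2]).apply([[x,y,z] for x in(0,.027) for y in(-w/2,w/2) for z in(.14,.145)])+[p[0],p[1],0]
win={"A":{"top":(138,247,22,22),"scene":(286,95,16,17)},"B":{"top":(417,197,26,19),"scene":(129,211,21,17)}}
if __name__=="__main__":
    for k in"AB":
        for cams in(("top",),("scene",),("top","scene")):
            def cost(x):
                c=0
                for n in cams:
                    u,v,w,h=win[k][n];im=cv2.imread(f"raw_{n}0.png",0)[v:v+h,u:u+w].astype(float)
                    im=np.clip((im-70)/(im.max()-70),0,1)
                    c+=((render(n,box(x[:3]*[1,1,10],x[3]),u,v,w,h)-im)**2).sum()
                return c
            x0=np.r_[e[k]/[1,1,10],.008];sim=np.vstack([x0]+[x0+d for d in np.diag([.004,.004,.015,.003])])
            r=minimize(cost,x0,method="Nelder-Mead",options=dict(initial_simplex=sim,maxiter=400,xatol=1e-5));x=r.x*[1,1,10,1]
            print(k,cams,x,r.fun)
        e[k]=x[:3]
    for nm,z,u,v in(("bar far",.16,(218.3,114.8),(330.5,126.5)),("bar near",.15,(218.3,131),(328.5,143.5)),("base",.0,(213,190),(320.5,202.3)),("window l-r",.1,(232,149.5-4),(310,157-4))):
        a,b=[ray("top",q,z) for q in(u,v)];d=a-b;print(nm,np.hypot(*d[:2]),np.arctan2(-d[0],d[1]),(a+b)/2)
    np.savez("est.npz",**e)
E
python3 fit2.py
```

```text
A ('top',) [ 0.4036  0.2441 -0.9264  0.0091] 5.551375192211258
A ('scene',) [ 0.3994  0.2451 -0.8945  0.0101] 2.3209125441608847
A ('top', 'scene') [ 0.4029  0.244  -0.9103  0.0092] 10.65651447081502
B ('top',) [ 0.5172 -0.3624 -1.7439  0.0097] 0.8806105391454644
B ('scene',) [ 0.5138 -0.3611 -1.7378  0.0098] 0.1906833397987944
B ('top', 'scene') [ 0.5167 -0.362  -1.7495  0.0094] 8.004602713863132
bar far 0.24600973919466557 -0.12536118571692448 [ 0.7058 -0.04    0.16  ]
bar near 0.24340751419573275 -0.13325718835360237 [ 0.6712 -0.0374  0.15  ]
base 0.27139552752180873 -0.1294255683988021 [ 0.5568 -0.0211  0.    ]
window l-r 0.18061399217255594 -0.11486917406145061 [ 0.6551 -0.0326  0.1   ]
```

```bash
cat > plan.py <<'E'
from geo import *
p=np.array([.656,-.0336,-.130]);CAN={"A":[.4034,.244,-.913],"B":[.517,-.362,-1.745]}
BAY={"A":"left","B":"right"};H=.088
def tool(o,r,s,off=(0,0,0)): # TCP pose for object frame (o,r), flip s, offset in the object frame
    return o+r.apply(np.array([0,0,H])+off),(r*R.from_matrix(np.diag([s,-s,-1.]))).as_quat()
def pick(k,s,up=0):
    c=CAN[k];return tool(np.array([c[0],c[1],0]),R.from_euler("z",c[2]),s,(0,0,up))
def place(k,s,off=(0,0,0)):
    o,r=bay(p,BAY[k]);return tool(o,r,s,off)
E
python3 - <<'E'
from plan import *
for k in"AB":
    for s in(1,-1):
        for nm,q in(("above",pick(k,s,.1)),("pick",pick(k,s)),("lift",pick(k,s,.2)),("pre",place(k,s,(.004,0,.15))),("seat",place(k,s))):
            print(k,s,nm,q[0],bot.inverse_kinematics(*q))
E
```

```text
A 1 above [0.4034 0.244  0.188 ] [ 0.4003  0.6067 -1.3065  2.0146  0.6818  1.0619  2.5705]
A 1 pick [0.4034 0.244  0.088 ] [ 0.3584  0.9131 -1.328   2.0828  1.0509  1.0868  2.2893]
A 1 lift [0.4034 0.244  0.288 ] [ 0.4612  0.3652 -1.2842  1.9046  0.3834  1.1578  2.835 ]
A 1 pre [0.5492 0.0409 0.2581] [ 0.2693  0.0936 -0.5258  2.1648  0.5418  0.458  -2.3802]
A 1 seat [0.6201 0.0316 0.1262] [-0.8792  0.5213  0.8659  2.1882 -1.2783  0.2427 -0.6797]
A -1 above [0.4034 0.244  0.188 ] [ 0.2842  0.458  -1.0935  2.0189  0.4992  0.9622 -0.408 ]
A -1 pick [0.4034 0.244  0.088 ] [-0.0015  0.5172 -0.7417  2.0996  0.5328  0.7177 -0.4342]
A -1 lift [0.4034 0.244  0.288 ] [ 0.1882  0.2084 -0.8945  1.9147  0.1819  1.102  -0.1207]
A -1 pre [0.5492 0.0409 0.2581] [ 0.8287  0.2167 -1.146   2.1413  0.81    0.5487  0.5526]
A -1 seat [0.6201 0.0316 0.1262] [ 0.2812  0.4629 -0.5515  2.1187  1.3458  0.3895  0.0549]
B 1 above [ 0.517 -0.362  0.188] [ 0.3652  0.4833  0.2596  1.705  -0.1449  0.972  -2.6375]
B 1 pick [ 0.517 -0.362  0.088] [ 0.3455  0.6142  0.2894  1.7662 -0.2326  0.7947 -2.5672]
B 1 lift [ 0.517 -0.362  0.288] [ 0.3979  0.3856  0.2135  1.6026 -0.087   1.1627 -2.6851]
B 1 pre [ 0.5337 -0.0781  0.2581] [ 0.7707  0.0804 -0.7205  2.1869  0.2312  0.3795 -1.8273]
B 1 seat [ 0.6046 -0.0874  0.1262] [ 0.4744  0.4258 -0.4687  2.1532  1.2476  0.2175 -2.7919]
B -1 above [ 0.517 -0.362  0.188] [ 0.8159  0.5122 -0.3512  1.6719  0.2026  0.9934  0.221 ]
B -1 pick [ 0.517 -0.362  0.088] [ 0.7863  0.6323 -0.3126  1.7337  0.2524  0.8151  0.182 ]
B -1 lift [ 0.517 -0.362  0.288] [ 0.828   0.4192 -0.3661  1.5711  0.1582  1.1806  0.2563]
B -1 pre [ 0.5337 -0.0781  0.2581] [ 0.8097  0.0853 -0.761   2.1852  0.246   0.3809  1.3023]
B -1 seat [ 0.6046 -0.0874  0.1262] [ 0.7635  0.5339 -0.8285  2.1369  1.4308  0.3942  0.2503]
```

```bash
python3 - <<'E'
from plan import *
k,s="B",-1
bot.reach(*pick(k,s,.1)); bot.move_l(pick(k,s)[0],rate=.12)
print("force at pick",bot.current_force())
bot.command_gripper(.3,50); print("gap",bot.current_finger_gap(),bot.current_grasp_force(),bot.current_position())
bot.move_l(pick(k,s,.2)[0],rate=.2); print(bot.current_force(),bot.current_finger_gap())
bot.reach(*place(k,s,(.005,0,.12)))
print(bot.current_joints(),bot.current_position(),place(k,s,(.005,0,.12))[0],bot.current_time_s())
out=[]
from crop import tile
ims={n:bot.read_camera(n)[:,:,::-1].copy() for n in("top","scene")}
for n in ims:cv2.imwrite(f"raw_{n}1.png",ims[n])
cv2.imwrite("pics/pre.png",np.hstack([tile(ims["top"],230,110,90,120,4),tile(ims["scene"],190,100,105,120,4)]))
E
```

```text
force at pick [ 0.14    0.8298 -0.0334]
gap 0.6248927327461535 51.69168580323458 [ 0.517  -0.3623  0.089 ]
[ 0.7893 -0.1182 -3.6379] 0.6223431713956523
[ 0.7584  0.1678 -0.734   2.1804  0.4546  0.3415  1.1071] [ 0.5499 -0.0816  0.2329] [ 0.5494 -0.0802  0.2326] 5.35
```

View pics/pre.png

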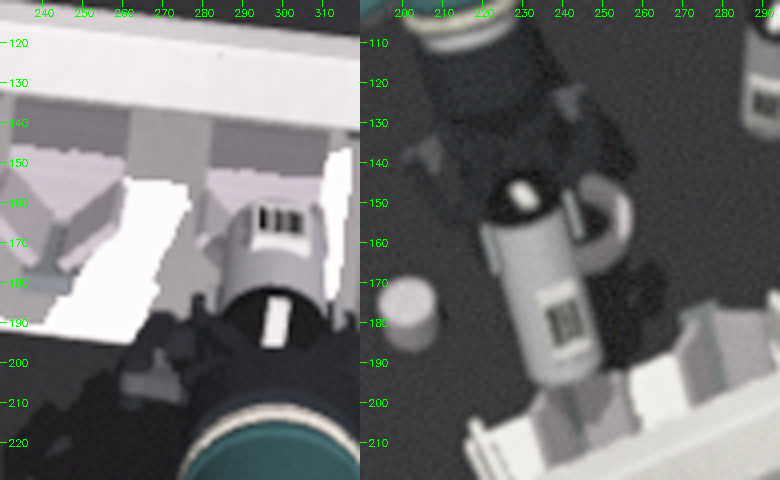

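Canister B is held, tilted, with its plate at top-view (300,165) facing the scanner; the bar points at (299,185). I'll compare these with the projected model before lowering.

```bash
cat > chk.py <<'E'
from geo import *
def feats(o,r):
    P={"plate":[[.031,y,z] for y,z in((.014,.022),(-.014,.022),(-.014,.076),(.014,.076))],"bar":[[0,0,.145],[.027,0,.145]],"mark":[[.031,0,.049]]}
    return {k:r.apply(v)+o for k,v in P.items()}
def draw(n,raw,fs,u0,v0,w,h,s):
    from crop import tile
    t=tile(cv2.imread(raw),u0,v0,w,h,s)
    for f in fs:
        for kk,v in f.items():
            q=((proj(n,v)-[u0,v0]+.5)*s).round().astype(int);cv2.polylines(t,[q],kk=="plate",(0,0,255),1)
    return t
E
python3 - <<'E'
from chk import *
from plan import H
q=R.from_quat(bot.current_tool_rot());r=q*R.from_matrix(np.diag([-1.,1,-1]));o=bot.current_position()-r.apply([0,0,H])
f=feats(o,r)
cv2.imwrite("pics/chk1.png",np.hstack([draw("top","raw_top1.png",[f],275,145,50,60,8),draw("scene","raw_scene1.png",[f],210,140,45,60,8)[:, :360]]))
print(o)
E
```

```text
[ 0.5938 -0.0876  0.1568]
```

View pics/chk1.png

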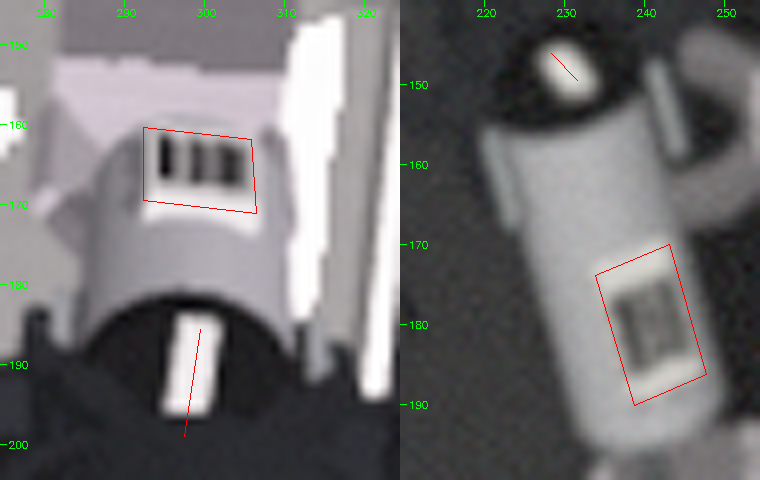

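The overlay agrees to about 1 px in rotation and plate position. Next is a gentle seating: down, back into the V, onto the ledge, release.

```bash
cat > seat.py <<'E'
from plan import *
def rel(k,s):
    o,r=bay(p,BAY[k]);return r.inv().apply(bot.current_position()-o)-[0,0,H]
def seat(k,s,x0=.005):
    g=lambda *o:place(k,s,o)[0]
    print(bot.move_l(g(x0,0,.01),rate=.1,threshold=8),"down",rel(k,s),bot.current_force())
    print(bot.move_l(g(-.006,0,.01),rate=.02,threshold=4),"back",rel(k,s),bot.current_force())
    q=rel(k,s)
    print(bot.move_l(g(q[0],0,-.008),rate=.02,threshold=4),"foot",rel(k,s),bot.current_force(),bot.current_time_s())
E
python3 - <<'E'
from seat import *
seat("B",-1)
for n in("top","scene"):cv2.imwrite(f"raw_{n}2.png",bot.read_camera(n)[:,:,::-1])
E
```

```text
False down [ 0.0053 -0.      0.0102] [ 0.2751 -0.2159 -3.8746]
True back [-0.0024  0.0013  0.0103] [ 2.574   1.045  -0.4319]
True foot [-0.0023  0.0009  0.0022] [ 2.4046 -2.4445  0.0618] 7.6667
```

```bash
python3 - <<'E'
from seat import *
k,s="B",-1
q=rel(k,s)
print(bot.move_l(place(k,s,(q[0]+.001,0.0005,-.006))[0],rate=.015,threshold=6),rel(k,s),bot.current_force(),bot.current_wrist_torque())
E
```

```text
True [-0.0024  0.001   0.0022] [-1.9889 -0.2055  4.2489] [0.0733 0.3716 0.0096]
```

That is firm contact along the foot axis at z≈2 mm. Release, retreat and check.

```bash
python3 - <<'E'
from seat import *
from chk import feats,draw
k,s="B",-1
bot.command_gripper(.72); bot.dwell(.2); bot.command_gripper(1.0)
print(bot.current_force(),rel(k,s))
q=rel(k,s)
bot.move_l(place(k,s,(q[0],q[1],.12))[0],rate=.15)
k="A"
bot.reach(*pick(k,s,.15)); print(bot.current_position(),bot.current_time_s())
for n in("top","scene"):cv2.imwrite(f"raw_{n}3.png",bot.read_camera(n)[:,:,::-1])
f=feats(*bay(p,"right"))
cv2.imwrite("pics/chk3.png",np.hstack([draw("top","raw_top3.png",[f],270,130,60,75,6),draw("scene","raw_scene3.png",[f],200,150,65,75,6)]))
E
```

```text
[-0.137   0.9393  0.4767] [-0.0023  0.0008  0.002 ]
[0.4037 0.2432 0.2374] 11.0333
```

View pics/chk3.png

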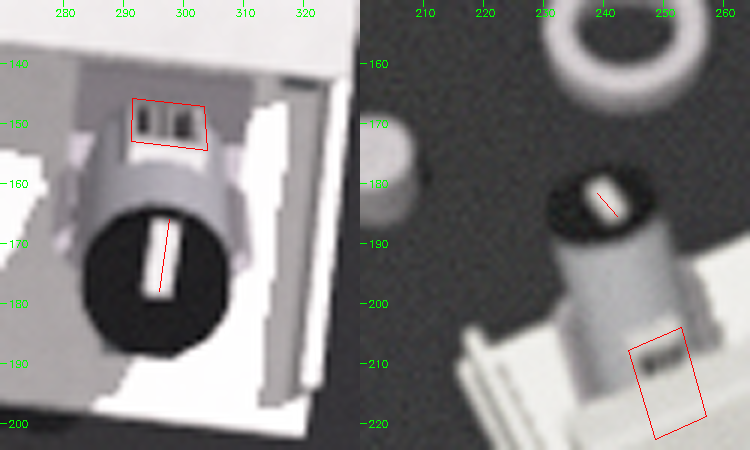

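Canister B is seated. Its plate is at (297,150) and its bar at (296,172), both within about 1 px of the model. Now canister A, with the same sequence.

```bash
python3 - <<'E'
from seat import *
k,s="A",-1
bot.move_l(pick(k,s)[0],rate=.15,rotation=pick(k,s)[1])
print("pick",bot.current_force(),bot.current_position())
bot.command_gripper(.3,50); print("gap",bot.current_finger_gap(),bot.current_grasp_force(),bot.current_position(),bot.current_force())
bot.move_l(pick(k,s,.2)[0],rate=.2)
bot.reach(*place(k,s,(.005,0,.12)))
print(bot.current_joints(),rel(k,s),bot.current_time_s())
seat(k,s)
E
```

```text
pick [-0.0678  0.0051  0.0762] [0.4039 0.2444 0.0887]
gap 0.6166846961281636 51.199371591210365 [0.4035 0.2439 0.0888] [-2.8556 -1.5671  7.1502]
[ 0.5437  0.2227 -0.8396  2.1464  0.8289  0.4778  0.5197] [0.0049 0.0013 0.1201] 14.85
False down [0.0053 0.0004 0.0104] [ 0.7786  0.2635 -3.7085]
True back [-0.0017  0.001   0.0103] [ 2.356   0.6993 -0.2168]
True foot [-0.0018  0.0009  0.002 ] [-0.2844 -1.616   2.2471] 17.0417
```

```bash
cat > yawfit.py <<'E'
from plan import *
from chk import feats,draw
from fit2 import render
from scipy.optimize import minimize
def barfit(n,raw,side):
    o,r=bay(p,side);b=np.array([[x,y,z] for x in(0,.027) for y in(-.0047,.0047) for z in(.14,.145)])
    c=proj(n,r.apply([[.0135,0,.145]])+o)[0].round().astype(int);h=10;u,v=c-h
    im=cv2.imread(raw,0)[v:v+2*h,u:u+2*h].astype(float);im=np.clip((im-70)/(im.max()-70),0,1)
    f=lambda x:((render(n,r.apply(R.from_euler("z",x[0]*10).apply(b)+[x[1],x[2],0])+o,u,v,2*h,2*h)-im)**2).sum()
    x0=np.zeros(3);q=minimize(f,x0,method="Nelder-Mead",options=dict(initial_simplex=np.vstack([x0,np.diag([.01,.003,.003])]),xatol=1e-5))
    return np.degrees(q.x[0]*10),q.x[1:]*1000,q.fun
E
python3 - <<'E'
from seat import *
from yawfit import *
k,s="A",-1
bot.command_gripper(.72); bot.dwell(.2); bot.command_gripper(1.0)
q=rel(k,s);print(q,bot.current_force())
bot.move_l(place(k,s,(q[0],q[1],.14))[0],rate=.15)
bot.reach([.40,.30,.35],pick("A",s)[1]); print(bot.current_time_s())
for n in("top","scene"):
    cv2.imwrite(f"raw_{n}4.png",bot.read_camera(n)[:,:,::-1])
    for sd in("left","right"):print(n,sd,barfit(n,f"raw_{n}4.png",sd))
fs=[feats(*bay(p,sd)) for sd in("left","right")]
cv2.imwrite("pics/chk4.png",np.hstack([draw("top","raw_top4.png",fs,215,130,110,75,4),draw("scene","raw_scene4.png",fs,205,140,85,75,4)]))
E
```

```text
[-0.0014  0.003   0.0026] [-1.0065  0.4828  0.4718]
20.1083
top left (np.float64(-1.4789981582875547), array([-1.9152,  1.4086]), np.float64(16.640903498654364))
top right (np.float64(-0.13509782689359284), array([-2.1261,  0.642 ]), np.float64(20.084605920799696))
scene left (np.float64(-3.5151689165480087), array([-7.9177,  4.247 ]), np.float64(23.32041461083344))
scene right (np.float64(-3.4315889425621946), array([-7.4825,  3.1295]), np.float64(22.416464129181083))
```

View pics/chk4.png

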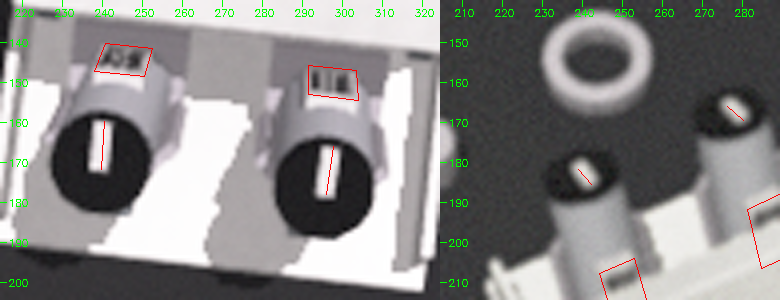

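Both canisters are seated alike, with plates at (245,145) and (299,150) and yaw errors of roughly 1–3°. I'll check that the bystanders are unmoved, then hand in.

```bash
python3 - <<'E'
import cv2,numpy as np
from station import bot
a,b=[cv2.imread(f"raw_top{i}.png",0).astype(float) for i in(0,4)]
ok=True
for n,(u,v) in dict(jar=(131,195),beaker=(132,134),ring=(245,255),weight=(314,252),bottle=(403,150)).items():
    A,B=[x[v-25:v+25,u-25:u+25] for x in(a,b)];s=cv2.phaseCorrelate(A,B)[0];print(n,np.round(s,2),abs(A-B).mean().round(1))
    ok&=np.hypot(*s)<.6
if ok: print(bot.hand_in())
E
```

```text
jar [ 0.02 -0.04] 3.3
beaker [0.03 0.01] 3.5
ring [-0.09  0.02] 3.2
weight [ 0.01 -0.04] 2.7
bottle [-0.05 -0.01] 3.6
the job is handed in; nothing more can be done
None
```

Both canisters are seated in the reader's cradles with their bar-code plates facing the scanner bar (within about 1–3° by the camera fit), the other bench items had not moved, and the job was handed in at about 20 s.

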